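Change over the jade clamping fixture

TASK

Change over the jade fixture: turn the clamp knob anticlockwise past its click to swing the bar clear, move every finished (domed) piece from the nests to the cork mat, and sweep every offcut off the cutting deck into its scrap trough with the sweeper block, never touching offcuts with your fingers. Only then lay each new flat-topped blank flat in a nest (one to a nest), and last turn the knob clockwise until it clicks past its detent and the bar stays over the nests. Finish with the sweeper standing upright on its rubber pad, and leave the other things on the table alone.

Things in the scene. Friction and masses are not known exactly. Their poses are not given: they have to be found in the camera images.
- deck: Fixed aluminium cutting deck with a scrap trough built on to one end, 182 x 270 mm; origin on the table under its centre, z up. Flat top 40 mm above the table, from y = -135 to +45 mm in its own frame. A 6 mm wide lip on each long side rises 12 mm above it (170 mm clear between them, along its x); no lip at the -y end. Pieces pushed along +y drop off into the trough.
- trough (a point): Centre of the floor of the open scrap trough (deck frame x 0, y +88 mm). Inside it measures 174 mm (deck x) by 86 mm (deck y, from +45 to +131 mm); the floor is 4 mm above the table, the three outer walls are 55 mm high, the fourth side is the deck's edge, 40 mm high.
- sweeper: Wooden sweeper block, about 160 g, standing upright: a bar 90 mm long (its x), 26 mm thick (its y), 30 mm high, with an upright grip above its middle, 40 mm (x) by 22 mm (y), from 30 to 96 mm height. Origin at the centre of its underside, z up. Starts on the pad.
- mat: Fixed cork mat for finished pieces, 200 (its x) x 100 (its y) x 3 mm, on the table at the robot's right; origin at the centre of its underside.
- pad: Thin black rubber pad, the sweeper's place: 130 (its x) x 60 x 3 mm, fixed to the table; origin at the centre of its underside.
- fixture: Fixed dark steel clamping fixture: base plate 110 (its x) x 230 (its y) x 12 mm, with a nest for a blank at either end; origin on the table under its centre, z up. On the vertical axis through its origin turns the clamp: a flat bar 124 mm long, 18 mm wide, from 35 to 43 mm above the table, carrying a black knob.
- nest_left (a point): Centre of the nest on the fixture's +y side, 70 mm from the knob axis, on the plate's top face, 12 mm above the table. Around it stand four brass pins, 8 mm across and 8 mm high, at plus and minus 23.7 mm in the fixture's x and y, leaving a blank about 3.5 mm of play; fingers pass between the pins along the fixture's x.
- nest_right (a point): Centre of the like nest on the fixture's -y side.
- knob_top (a point): Centre of the top of the clamp knob, on its axis, 80 mm above the table. The knob, fixed on the bar, is a disc 40 mm across (43 to 50 mm above the table) with a straight grip ridge 42 mm long, 14 mm wide, from 50 to 80 mm height, parallel to the bar.
- clamp (a joint): Clamp knob angle, rad, growing clockwise seen from above. 0 (open): bar and ridge along the fixture's x, clear of the nests. 1.57: along its y, over both nests, 3 mm above the blanks. Stop at 1.65. Starts closed, at about 1.6. A sprung detent (up to 0.15 N m) peaks at 0.8: let go below 0.6 it runs to under 0.15, let go above 1.0 it runs to over 1.45.
- chip1: Jade offcut, a chunky block or five-sided lump 22 to 28 mm across and 20 mm high; origin at its centre, 10 mm above what it lies on. Absent in some starts. To be swept with the sweeper only; fingers must not touch it.
- chip2: Jade offcut, a chunky block or five-sided lump 22 to 28 mm across and 20 mm high; origin at its centre, 10 mm above what it lies on. Absent in some starts. To be swept with the sweeper only; fingers must not touch it.
- chip3: Jade offcut, a chunky block or five-sided lump 22 to 28 mm across and 20 mm high; origin at its centre, 10 mm above what it lies on. Absent in some starts. To be swept with the sweeper only; fingers must not touch it.
- chip4: Jade offcut, a chunky block or five-sided lump 22 to 28 mm across and 20 mm high; origin at its centre, 10 mm above what it lies on. Absent in some starts. To be swept with the sweeper only; fingers must not touch it.
- chip5: Jade offcut, a chunky block or five-sided lump 22 to 28 mm across and 20 mm high; origin at its centre, 10 mm above what it lies on. Absent in some starts. To be swept with the sweeper only; fingers must not touch it.
- chip6: Jade offcut, a chunky block or five-sided lump 22 to 28 mm across and 20 mm high; origin at its centre, 10 mm above what it lies on. Absent in some starts. To be swept with the sweeper only; fingers must not touch it.
- cab1: Finished jade piece: a round disc 52 mm in diameter with a domed top, 20 mm thick in the middle; its lower 13 mm is an upright rim. About 110 g; origin at mid thickness on its axis, 10 mm above its underside. Starts in a nest of the fixture, under the closed clamp bar. Absent in some starts.
- cab2: Finished jade piece: a round disc 52 mm in diameter with a domed top, 20 mm thick in the middle; its lower 13 mm is an upright rim. About 110 g; origin at mid thickness on its axis, 10 mm above its underside. Starts in a nest of the fixture, under the closed clamp bar. Absent in some starts.
- blank1: Round jade blank, a disc with a flat top, 52 mm in diameter and 20 mm thick, about 120 g; origin at its centre. Starts lying flat on the table in front of the fixture. Absent in some starts.
- blank2: Round jade blank, a disc with a flat top, 52 mm in diameter and 20 mm thick, about 120 g; origin at its centre. Starts lying flat on the table in front of the fixture. Absent in some starts.
- torch: Bystander, to be left alone: black pocket torch lying at the far side, 130 mm long; origin at its underside.
- figurine: Bystander, to be left alone: small carved jade figurine, 82 mm tall; origin at its underside.
- wax_jar: Bystander, to be left alone: small closed jar, 48 mm across, 50 mm high; origin at its underside.
- loupe: Bystander, to be left alone: steel loupe standing on its end, 38 mm across, 30 mm high; origin at its underside.
Mind the look-alikes: they are no part of the job. What is shaped like the cab2 but yellow is not meant.

How it is judged:
By the outcome, as a careful person would: the job done as asked, in the order asked, and still so for the second after the job is handed in, with the robot touching nothing.
Of chip1, chip2, chip3, chip4, chip5, chip6 only 3 to 6 are there at a start; the rules pass over those that are not, and their reading is None.
Of blank1, blank2 only 1 to 2 are there at a start; the rules pass over those that are not, and their reading is None.
Of cab1, cab2 only 1 to 2 are there at a start; the rules pass over those that are not, and their reading is None.
At some moment in a run one of chip1, chip2, chip3, chip4, chip5, chip6, blank1, blank2 may be knocked a few centimetres aside while the robot is not near it.
It also fails if it takes over 210 s, if anything falls off the work surface, if the arm or the gripper's body presses on something with over 40 N, if the wrist force passes 120 N, or if a joint passes its speed limit or range.

ROBOT

A 6-joint arm with a two-finger parallel gripper is mounted at the origin on the work surface. World frame = base frame: x ahead of the robot, y to its left, z up, the work surface at z = 0. Lengths are in m, angles in degrees, forces in N, time in s.
With the tool pointing down it reaches from about 0.3 to 0.75 m from the base axis. Payload 8.5 kg.
Tool frame: the origin (TCP) lies at the very end of the fingers, on their centre line; the grasp point (between the pads) lies 19 mm behind it (env.grip_point_offset is the distance from the TCP to the grasp point, in m); z points along the fingers, y is the direction in which the jaws open and shut (so a half turn about z gives the same grasp; the last joint's range is limited). The gripper opens to 85 mm and grips with 20 to 120 N. Pads are 22 mm wide; open, the fingers measure 114 mm over their backs; the gripper's body (76 mm by 85 mm) begins 54 mm behind the grasp point. The pads swing forward as they close: fully open they stand 13 mm farther back than shut.
Start: joints at [-78.512, 21.807, 74.336, -0, 83.858, -12.336], TCP at [0.222, -0.503, 0.231] pointing down, gripper open.
Joint ranges: [-178.18, 178.18], [-50.72, 133.34], [12.68, 142.11], [-81.47, 261.47], [9.98, 163.14], [-165.26, 165.26]. Speed limits (degrees/s): [136.94, 136.94, 180, 180, 180, 180].

INTERFACE

Orientations are given as a 3x3 rotation matrix whose columns are the frame's x, y, z axes.
In Python, from rig import env gives the robot as it stands.
- The arm moves only by the tool move_arm, never from a script. Its argument "moves" is a list of rows, each a list of 4 numbers: the shift along the tool's x, y, z in mm, then the turn about the tool's z in rad. In form: [[tx, ty, tz, spin], ...]. A call has 1 to 20 rows; each row is the pose to reach, as a shift and turn from the pose commanded when the call began, along the tool's axes at that moment; what a row does not reach only later rows make up. A row lasts 1/10 s, in which the tool goes at most 50 mm and 8.59 degrees, less where a joint would pass 70% of its speed; a pose out of reach is approached as far as the arm can. A call with a gripper value outside its range is refused whole. "grip" is the closure, from 0 (fully open) to 1 (shut), set as the call begins (left out, the last holds). The fingers move at their own pace and stop on an object; "grip_force" is the grip in N (left out, the last holds). Time passes only in rows, so rows that repeat a pose let the fingers close. It gives the time, the measured TCP pose, the force and the opening at its end, in the units of the state.
- env.observe(): the state, without advancing time (a new reading comes with each control period).
- env.get_image(name): name is "scene" or "top" or "wrist"; returns the picture (400x640x3 uint8, red, green, blue); there is no depth.
- env.get_calibration(name): a dict with "fovy" (degrees; the focal length in pixels is half the picture's height over the tangent of half this angle, whatever the lens; pixels are square), "cx", "cy" (the principal point, pixels), "extrinsics" (4x4, takes a point from world to camera coordinates); the wrist camera has in their place "tool_from_camera" (4x4, takes a point from camera to tool coordinates, whose origin is the TCP and whose axes are the flange's). Camera axes: x right, y up, looking along -z (the intrinsics and any distortion apply to the point x, -y, -z); pixel columns grow to the right and rows downward; lengths in m; the calibration is good to about 2 mm. A picture is of the moment at which its call begins: read the wrist's pose just before it. get_calibration takes no time and is no camera call.
- env.close_job(): hands the job in, once; it reports no verdict.
Trained networks look in the newest picture that a camera, given by its name, has taken for a name from the list of things; names that differ only in an ending like _2 or _b are one class to them, and where a whole thing is asked for, a point or a joint stands for the part that bears it (a point fixed in the world has none). Each returns a list of dicts, best first, with "conf" (0 to 1); they miss things now and then, are a little off and sometimes report something else, mostly with a low value. They report only what shows in the picture. A call takes as long as a camera call. They do not tell look-alikes from the thing itself.
- env.silhouettes(camera, name): "region" (400x640 bool, what is visible of it) and "point" ([row, column] in pixels, amid what is visible of it).
- env.tip_of(camera, name): "point" ([row, column] in pixels: a listed point, or the origin of a listed thing).
The state is a dict: "time_s": time; "q": joint angles; "qvel": joint speeds; "joint_efforts": joint torques, N m; "position": TCP position; "tool_rot": TCP orientation; "ft_force": force on the tool from outside, world axes, zero at the start; "wrist_torque": the same for the moment, N m; "grip_width": finger opening in m.
Only numpy, scipy, OpenCV 4.12 (cv2) and the standard library are available. Lean on these libraries where they do the work, as an engineer would, in place of code of your own. Each camera call takes 0.05 s, during which the arm holds its last target.

## Working session

There is one attempt and no reset: what is moved stays moved. The work goes in short steps, Python scripts to look and compute and a tool call to move; the robot and the scene stay as the last step left them, time stands still between calls to the robot, and variables do not carry over. Pictures are saved under pics/ and viewed, and the job is handed in when it is done.

Besides the shell and the picture viewer there is one more tool, called after "Emit:" as a command line: name --pt "numbers of a row" for each row, then --argument value for the rest. move_arm: Moves the arm, as the interface text tells. Its arguments: {"type":"object","properties":{"moves":{"type":"array"},"grip":{"type":"number"},"grip_force":{"type":"number"}},"required":["moves"]}

```bash
ls; mkdir -p pics
python3 - <<'E'
from rig import env
import cv2
o=env.observe()
print(o)
for n in ["scene","top","wrist"]:
    im=env.get_image(n); cv2.imwrite(f"pics/{n}0.png",im[:,:,::-1])
    print(n,env.get_calibration(n))
E
```

```text
pics
{'time_s': 0.0, 'q': array([-7.85122915e+01,  2.18422104e+01,  7.43873819e+01,  1.51057511e-04,
        8.38587726e+01, -1.23362114e+01]), 'qvel': array([-0.09773307,  0.01549945,  0.06490756,  0.03116951,  0.03755462,
       -0.03305393]), 'joint_efforts': array([ 1.13305225e-03, -4.48459840e+01, -2.31279284e+01, -1.42255208e-04,
        4.79980343e-03,  2.61585058e-06]), 'position': array([ 0.22209126, -0.50282528,  0.23068488]), 'tool_rot': array([[ 9.14791281e-01,  4.03926750e-01, -3.04583638e-04],
       [ 4.03926728e-01, -9.14790092e-01,  1.51188409e-03],
       [ 3.32060333e-04, -1.50608786e-03, -9.99998811e-01]]), 'ft_force': array([0.64484923, 0.24710235, 0.76947811]), 'wrist_torque': array([-0.02565065, -0.01227729, -0.00833081]), 'grip_width': 0.08561980179276221}
scene {'fovy': 50.42080574662259, 'cx': 311.82063773379684, 'cy': 211.62032248177263, 'extrinsics': array([[ 0.12434146,  0.99216799,  0.01191139, -0.04389855],
       [-0.7811067 ,  0.09047358,  0.61780811,  0.37957871],
       [ 0.61189176, -0.08612323,  0.78623868, -1.4376472 ],
       [ 0.        ,  0.        ,  0.        ,  1.        ]])}
top {'fovy': 43.43821974612792, 'cx': 329.8079973622045, 'cy': 202.57306703842414, 'extrinsics': array([[ 0.01922003, -0.99963564,  0.01895223, -0.05399422],
       [ 0.9977019 ,  0.0204078 ,  0.06460984, -0.5362586 ],
       [-0.06497307,  0.01766687,  0.99773062, -1.09647118],
       [ 0.        ,  0.        ,  0.        ,  1.        ]])}
wrist {'fovy': 68.17985477679917, 'cx': 313.81143916319985, 'cy': 202.2070528058957, 'tool_from_camera': array([[-3.44702447e-04,  9.46021308e-01,  3.24104251e-01,
         8.43826331e-02],
       [ 9.99999702e-01,  1.02025200e-04,  7.65754630e-04,
         2.64890265e-04],
       [ 6.91353396e-04,  3.24104418e-01, -9.46021061e-01,
        -1.42837712e-01],
       [ 0.00000000e+00,  0.00000000e+00,  0.00000000e+00,
         1.00000000e+00]])}
```

View pics/top0.png

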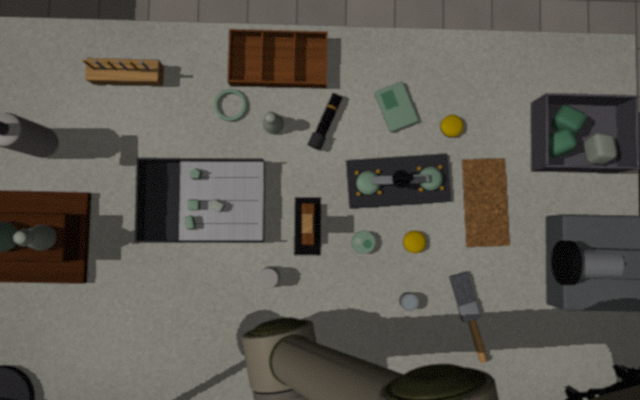

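View pics/scene0.png

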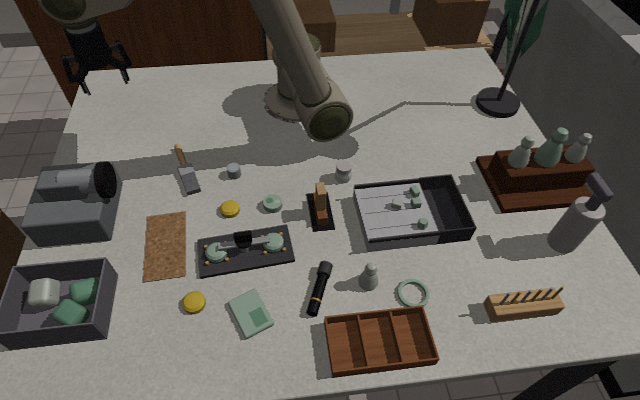

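View pics/wrist0.png

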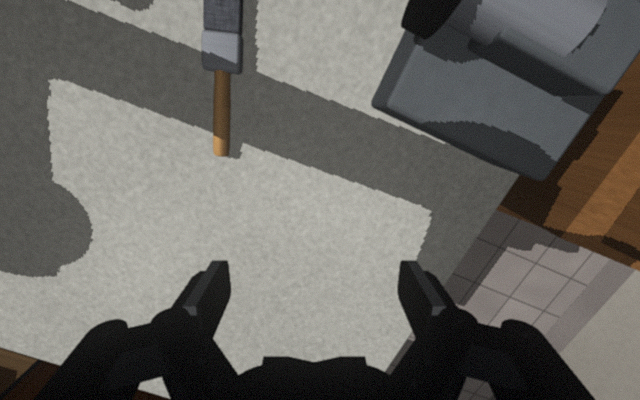

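```bash
cat > h.py <<'E'
import numpy as np, cv2
from rig import env
def K(c):
    f=200/np.tan(np.radians(c['fovy'])/2); return f,c['cx'],c['cy']
def ext(name,o=None):
    c=env.get_calibration(name)
    if name=='wrist':
        o=o or env.observe()
        T=np.eye(4);T[:3,:3]=o['tool_rot'];T[:3,3]=o['position']
        return c,np.linalg.inv(T@c['tool_from_camera'])
    return c,c['extrinsics']
def proj(name,P,o=None):
    c,E=ext(name,o);f,cx,cy=K(c)
    P=np.atleast_2d(P);p=P@E[:3,:3].T+E[:3,3]
    return np.c_[cx+f*p[:,0]/-p[:,2], cy-f*p[:,1]/-p[:,2]]   # col,row
def back(name,uv,z,o=None):
    c,E=ext(name,o);f,cx,cy=K(c)
    uv=np.atleast_2d(uv)
    d=np.c_[(uv[:,0]-cx)/f,-(uv[:,1]-cy)/f,-np.ones(len(uv))]
    R=E[:3,:3];C=-R.T@E[:3,3];D=d@R
    return C+D*((z-C[2])/D[:,2])[:,None]
def save(n,im,crop=None,s=1):
    if crop: a,b,c,d=crop; im=im[b:d,a:c]
    im=cv2.resize(im,None,fx=s,fy=s,interpolation=cv2.INTER_CUBIC)
    cv2.imwrite(f'pics/{n}.png',im[:,:,::-1])
E
python3 - <<'E'
from h import *
im=env.get_image('top'); save('t1a',im,(340,70,520,260),4); save('t1b',im,(130,140,330,300),4)
H=dict(knob_top=.08,nest_left=.012,nest_right=.012,trough=.004,mat=0,pad=0,sweeper=0,fixture=0,deck=0,cab1=.022,blank1=.01,chip1=.05)
for n in H:
    r=env.tip_of('top',n)
    print(n,[(round(d['conf'],2),np.round(d['point'][::-1],1),np.round(back('top',d['point'][::-1],H[n])[0][:2]*1000,1)) for d in r[:7]])
E
```

```text
knob_top [(0.95, array([405.7, 177.7]), array([ 589. , -201.2])), (0.42, array([196.1, 174.1]), array([587.1, 238.7]))]
nest_left [(0.94, array([362.9, 179.9]), array([ 590. , -116.6])), (0.36, array([164.5, 200.2]), array([535.4, 323.3])), (0.21, array([428.3, 178.7]), array([ 595.9, -263.7]))]
nest_right [(0.9, array([429.6, 179.5]), array([ 594.1, -266.6]))]
trough [(0.7, array([161.5, 203.2]), array([529. , 332.1]))]
mat [(0.66, array([485.2, 202.5]), array([ 545.8, -396.1]))]
pad [(0.94, array([309.6, 229.8]), array([476.2,   0.5])), (0.26, array([216.3, 207.5]), array([522.1, 210.8]))]
sweeper [(0.8, array([309.4, 222.7]), array([492.1,   1.3])), (0.47, array([328.8, 116.8]), array([734.3, -37.6])), (0.35, array([399.5, 182.5]), array([ 587.2, -200.8]))]
fixture [(0.97, array([398.8, 178.9]), array([ 595.4, -199.1]))]
deck [(0.55, array([203.4, 201.1]), array([535.9, 240.1])), (0.36, array([370.1, 183.4]), array([ 583.7, -134. ]))]
cab1 [(0.86, array([453.2, 124.4]), array([ 718.4, -316.8])), (0.82, array([429.6, 176.2]), array([ 600.3, -264.4])), (0.67, array([414.2, 241.6]), array([ 454.5, -231.2])), (0.6, array([370.3, 185.8]), array([ 576.1, -132.4]))]
blank1 [(0.67, array([362.1, 240.2]), array([ 455.3, -117. ])), (0.23, array([428.6, 179.4]), array([ 594.5, -264.8]))]
chip1 [(0.61, array([363.4, 182.4]), array([ 580.3, -114.6])), (0.55, array([192.6, 203.4]), array([527.3, 251.3])), (0.53, array([190.8, 221. ]), array([489.6, 253.8])), (0.5, array([218.9, 207.6]), array([519.5, 194.9])), (0.48, array([193.5, 175.3]), array([587.9, 251.6]))]
```

View pics/t1a.png

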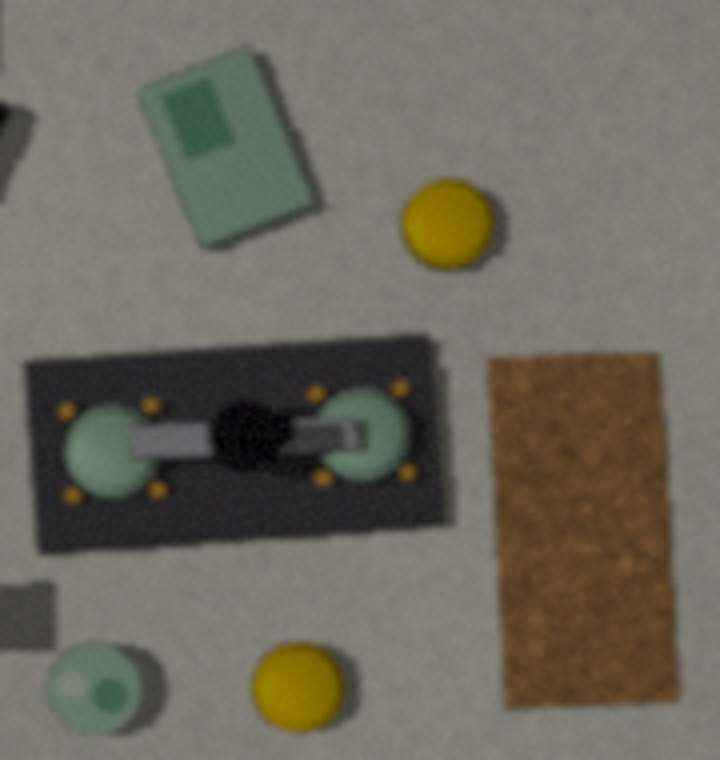

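View pics/t1b.png

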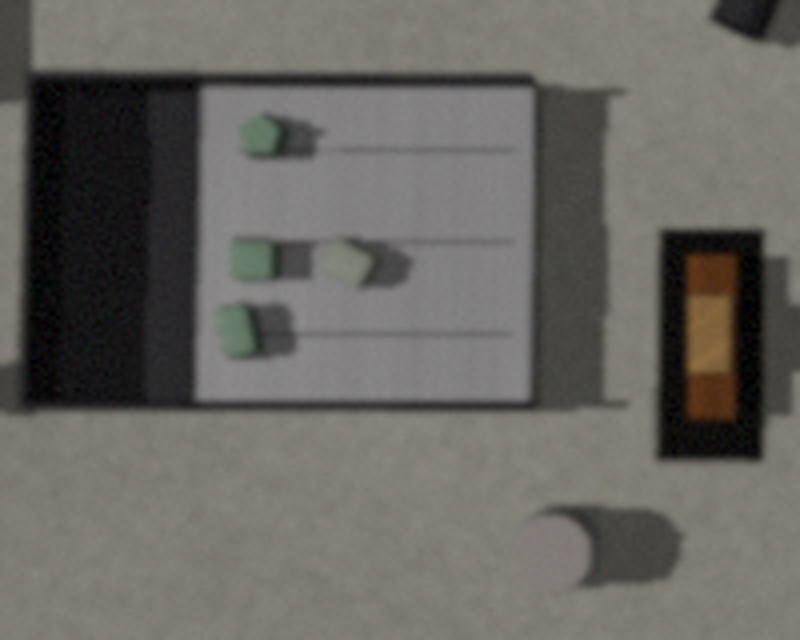

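Run:
```python
from h import *
A=lambda L:(np.array(L,float)+.5)/4-.5+[340,70]
B=lambda L:(np.array(L,float)+.5)/4-.5+[130,140]
def fit(uv,z,model):
    P=back('top',uv,z)[:,:2]; M=np.array(model,float)/1000
    m=M.mean(0);p=P.mean(0);H=(M-m).T@(P-p);a=np.arctan2(H[0,1]-H[1,0],H[0,0]+H[1,1])
    R=np.array([[np.cos(a),-np.sin(a)],[np.sin(a),np.cos(a)]]);t=p-R@m
    print('  origin',np.round(t*1000,1),'deg',round(np.degrees(a),1),'res',np.round((P-(M@R.T+t))*1000,1).tolist())
    return t,a
s=23.7
print('fixture pins')
fit(A([(67,411),(151,405),(73,495),(158,490),(316,393),(401,387),(322,478),(407,472)]),.02,[(s,70+s),(s,70-s),(-s,70+s),(-s,70-s),(s,-70+s),(s,-70-s),(-s,-70+s),(-s,-70-s)])
print('mat (x 200 along world x)')
fit(A([(489,357),(659,353),(678,699),(507,706)]),.003,[(100,50),(100,-50),(-100,-50),(-100,50)])
print('deck top');fit(B([(534,84),(535,402),(201,85),(195,402)]),.04,[(85,-135),(-85,-135),(85,45),(-85,45)])
print('pad');fit(B([(660,231),(763,232),(762,458),(658,457)]),.003,[(65,30),(65,-30),(-65,-30),(-65,30)])
print('bar');fit(B([(686,254),(738,254),(738,421),(686,421)]),.03,[(45,13),(45,-13),(-45,-13),(-45,13)])
print('grip');fit(B([(688,294),(735,294),(733,373),(686,373)]),.096,[(20,11),(20,-11),(-20,-11),(-20,11)])
print('blank',back('top',A([(95,687)]),.02)*1000)
print('chips',np.round(back('top',B([(262,135),(254,259),(344,263),(238,331)]),.06)*1000))
for n,z in [('sweeper',.096)]:
  pass
```

```text
fixture pins
  origin [ 590.7 -196.2] deg 5.2 res [[-0.1, -0.4], [-0.1, 0.0], [0.3, -0.2], [-0.3, -0.2], [0.2, 0.1], [0.3, -0.4], [-0.1, 0.7], [-0.1, 0.4]]
mat (x 200 along world x)
  origin [ 547.7 -395.7] deg 3.0 res [[-1.0, -1.4], [-1.8, 1.2], [1.7, 1.6], [1.2, -1.5]]
deck top
  origin [535.  237.3] deg 1.4 res [[1.3, -0.1], [-1.6, -1.5], [1.1, 0.5], [-0.8, 1.1]]
pad
  origin [485.4   5.8] deg 0.8 res [[-1.6, -1.0], [-1.9, 1.1], [1.6, 1.0], [1.9, -1.0]]
bar
  origin [488.6   4.5] deg 1.3 res [[0.6, 1.3], [0.6, -1.2], [-0.6, -1.2], [-0.6, 1.1]]
grip
  origin [489.1   3.6] deg 0.1 res [[0.1, 1.0], [0.5, -1.2], [-0.1, -0.9], [-0.5, 1.2]]
blank [[ 452.8060186  -119.03306341   20.        ]]
chips [[591. 246.  60.]
 [525. 248.  60.]
 [524. 200.  60.]
 [486. 255.  60.]]
```

```bash
cat >> h.py <<'E'
def plan(x,y,z,yaw=None):
    o=env.observe();R=o['tool_rot'];d=R.T@(np.array([x,y,z])-o['position']*1000)
    cy=np.degrees(np.arctan2(R[1,0],R[0,0]))
    s=0 if yaw is None else -((yaw-cy+180)%360-180)
    print('tool shift',np.round(d,1),'spin rad',round(np.radians(s),3),'| yaw now',round(cy,1),'q6',round(o['q'][5],1),'rows>=',int(max(np.ceil(np.linalg.norm(d)/50),np.ceil(abs(s)/8.59))),'t',round(o['time_s'],1))
E
python3 -c "
from h import *
plan(591,-197,200,93.5)"
```

```text
tool shift [ 461.1 -131.1   31.3] spin rad -1.216 | yaw now 23.8 q6 -12.3 rows>= 10 t 0.8
```

Emit:
move_arm --pt "45 -13 3 -0.12" --pt "90 -26 6 -0.24" --pt "136 -39 9 -0.36" --pt "182 -52 12 -0.48" --pt "228 -65 15 -0.6" --pt "274 -78 18 -0.72" --pt "320 -91 21 -0.84" --pt "366 -104 24 -0.96" --pt "412 -117 28 -1.08" --pt "461 -131 31 -1.216" --pt "461 -131 31 -1.216" --pt "461 -131 31 -1.216" --pt "461 -131 31 -1.216"

```text
time_s: 2.1
position: [0.5904, -0.1978, 0.2004]
tool_rot: [[-0.059, 0.998, -0.0], [0.998, 0.059, -0.0], [-0.0, -0.0, -1.0]]
ft_force: [0.6, -0.9, 0.4]
grip_width: 0.0853
```

Run:
```python
from h import *
plan(591,-197,70,93.5)
o=env.observe();im=env.get_image('wrist');save('w1',im)
s=23.7
a=np.radians(5.2);R=np.array([[np.cos(a),-np.sin(a)],[np.sin(a),np.cos(a)]])
M=np.array([(s,70+s),(s,70-s),(-s,70+s),(-s,70-s),(s,-70+s),(s,-70-s),(-s,-70+s),(-s,-70-s)])
P=np.c_[M@R.T+[590.7,-196.2],np.full(8,20)]/1000
print(np.round(proj('wrist',P,o)))
print(proj('wrist',[[.5907,-.1962,.08]],o))
```

```text
tool shift [  0.8   0.7 130.4] spin rad -0.002 | yaw now 93.4 q6 -32.8 rows>= 3 t 2.1
[[334.  88.]
 [334. 136.]
 [287.  90.]
 [290. 137.]
 [335. 216.]
 [335. 252.]
 [295. 217.]
 [297. 253.]]
[[313.47651989 194.08987905]]
```

View pics/w1.png

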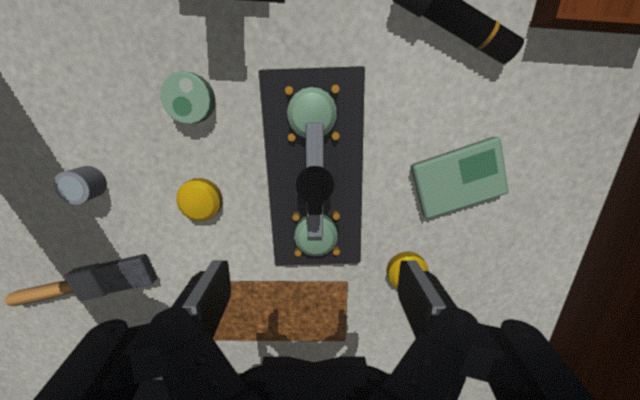

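Emit:
move_arm --pt "1 1 45 0" --pt "1 1 90 0" --pt "1 1 130 0" --pt "1 1 143 0" --pt "1 1 143 0" --pt "1 1 143 0"

```text
time_s: 2.75
position: [0.5926, -0.197, 0.0594]
tool_rot: [[-0.06, 0.998, 0.003], [0.998, 0.06, -0.002], [-0.002, 0.003, -1.0]]
ft_force: [0.2, 0.1, 0.6]
grip_width: 0.0856
```

Emit:
move_arm --pt "0 0 0 0" --pt "0 0 0 0" --pt "0 0 0 0" --pt "0 0 0 0" --pt "0 0 0 0" --pt "0 0 0 0" --pt "0 0 0 0" --pt "0 0 0 0" --grip 1 --grip_force 40

```text
time_s: 3.55
position: [0.5911, -0.196, 0.0577]
tool_rot: [[-0.061, 0.998, -0.002], [0.998, 0.061, 0.0], [0.0, -0.002, -1.0]]
ft_force: [-6.1, -0.4, 5.6]
grip_width: 0.0134
```

Emit:
move_arm --pt "0 0 0 -0.12" --pt "0 0 0 -0.24" --pt "0 0 0 -0.36" --pt "0 0 0 -0.48" --pt "0 0 0 -0.6" --pt "0 0 0 -0.72" --pt "0 0 0 -0.84" --pt "0 0 0 -0.96" --pt "0 0 0 -1.08" --pt "0 0 0 -1.2" --pt "0 0 0 -1.32" --pt "0 0 0 -1.44" --pt "0 0 0 -1.54" --pt "0 0 0 -1.54" --pt "0 0 0 -1.54"

```text
time_s: 5.05
position: [0.5907, -0.1964, 0.0577]
tool_rot: [[-1.0, -0.03, -0.003], [-0.03, 1.0, -0.0], [0.003, -0.0, -1.0]]
ft_force: [-7.7, -2.5, 6.5]
grip_width: 0.0127
```

Emit:
move_arm --pt "0 0 0 0" --pt "0 0 0 0" --pt "0 0 0 0" --pt "0 0 0 0" --pt "0 0 -20 0" --pt "0 0 -60 0" --pt "0 0 -100 0" --pt "0 0 -120 0" --pt "0 0 -120 0" --grip 0

```text
time_s: 5.95
position: [0.593, -0.1965, 0.1807]
tool_rot: [[-1.0, -0.03, 0.006], [-0.03, 1.0, -0.003], [-0.006, -0.003, -1.0]]
ft_force: [0.7, 0.1, -0.1]
grip_width: 0.085
```

Run:
```python
from h import *
o=env.observe();im=env.get_image('wrist');save('w2',im)
save('t2',env.get_image('top'),(130,60,530,310),2)
a=np.radians(5.2)
for s in (70,-70): print(591-s*np.sin(a),-196.1+s*np.cos(a))
plan(591-70*np.sin(a),-196.1+70*np.cos(a),178,95.2)
plan(591-70*np.sin(a),-196.1+70*np.cos(a),178,-84.8)
```

```text
584.6557193861554 -126.38809209688208
597.3442806138446 -265.8119079031179
tool shift [ 5.  69.6 -1.2] spin rad 1.51 | yaw now -178.3 q6 -120.9 rows>= 11 t 6.0
tool shift [ 5.  69.6 -1.2] spin rad -1.631 | yaw now -178.3 q6 -120.9 rows>= 11 t 6.0
```

View pics/w2.png

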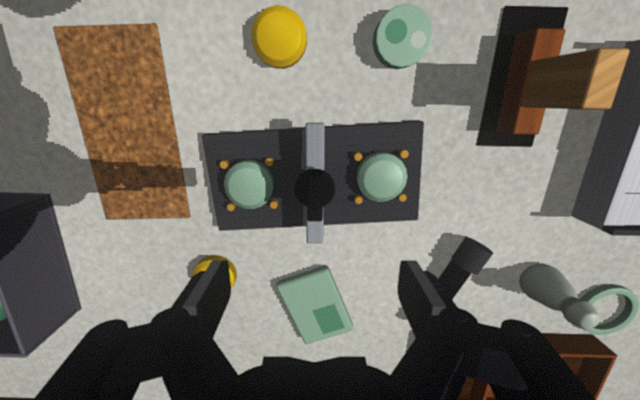

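View pics/t2.png

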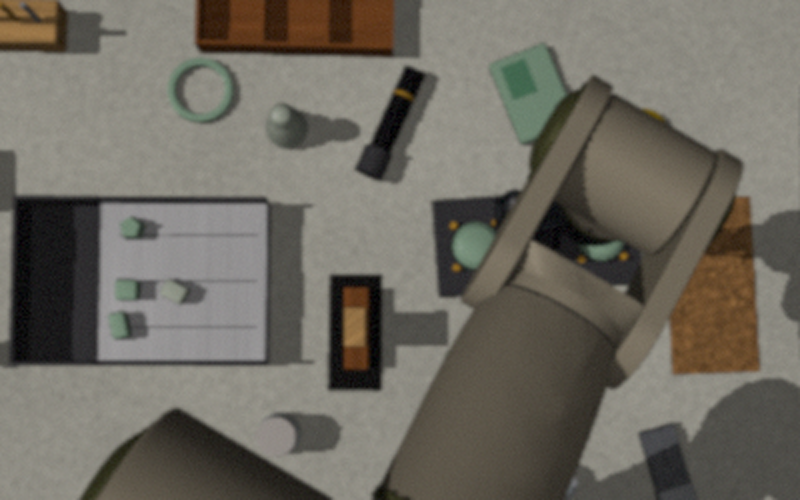

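Run:
```python
from h import *
print(back('wrist',[[382,177],[249,184]],.026)*1000)
# pins
print(back('wrist',[[359,156.5],[405,154.5],[358.5,200],[403.5,198],[224,165],[269,161.5],[231,207],[274,204.5]],.02)*1000)
P=back('wrist',[[359,156.5],[405,154.5],[358.5,200],[403.5,198],[224,165],[269,161.5],[231,207],[274,204.5]],.02)*1000
print(P[:4].mean(0),P[4:].mean(0))
```

```text
[[ 580.17527455 -126.31111057   26.        ]
 [ 591.60871454 -262.2298214    26.        ]]
[[ 560.95643738 -150.47748075   20.        ]
 [ 557.53016364 -103.93613587   20.        ]
 [ 607.53664251 -147.31396563   20.        ]
 [ 603.87000562  -99.52059345   20.        ]
 [ 573.82923773 -288.36918637   20.        ]
 [ 568.8230916  -242.11641219   20.        ]
 [ 619.53905356 -283.95527575   20.        ]
 [ 615.31190623 -237.63411853   20.        ]]
[ 582.47331229 -125.31204392   20.        ] [ 594.37582228 -263.01874821   20.        ]
```

Emit:
move_arm --pt "2 15 0 0.14" --pt "3 35 0 0.28" --pt "5 55 0 0.42" --pt "5 70 0 0.56" --pt "5 70 0 0.7" --pt "5 70 0 0.84" --pt "5 70 10 0.98" --pt "5 70 25 1.12" --pt "5 70 40 1.26" --pt "5 70 55 1.4" --pt "5 70 70 1.51" --pt "5 70 80 1.51" --pt "5 70 80 1.51"

```text
time_s: 7.35
position: [0.5837, -0.1258, 0.095]
tool_rot: [[-0.094, 0.996, -0.004], [0.996, 0.094, 0.002], [0.002, -0.004, -1.0]]
ft_force: [0.3, -0.4, 0.3]
grip_width: 0.085
```

```bash
python3 -c "
from h import *
plan(584.3,-126.2,15,95.2)"
```

```text
tool shift [-0.6  0.8 80. ] spin rad 0.003 | yaw now 95.4 q6 -28.9 rows>= 2 t 7.3
```

Emit:
move_arm --pt "0 0 35 0" --pt "0 0 65 0" --pt "0 0 76 0" --pt "0 0 78 0" --pt "0 0 78 0" --pt "0 0 78 0"

```text
time_s: 7.95
position: [0.5856, -0.1265, 0.0208]
tool_rot: [[-0.091, 0.996, 0.002], [0.996, 0.091, -0.001], [-0.001, 0.002, -1.0]]
ft_force: [-0.6, -0.4, -0.0]
grip_width: 0.0853
```

Emit:
move_arm --pt "0 0 0 0" --pt "0 0 0 0" --pt "0 0 0 0" --pt "0 0 0 0" --pt "0 0 0 0" --pt "0 0 0 0" --grip 1 --grip_force 40

```text
time_s: 8.55
position: [0.585, -0.1263, 0.0205]
tool_rot: [[-0.091, 0.996, 0.001], [0.996, 0.091, -0.001], [-0.001, 0.001, -1.0]]
ft_force: [-3.3, 1.5, 7.9]
grip_width: 0.0481
```

Emit:
move_arm --pt "0 0 0 0" --pt "0 0 0 0" --pt "0 0 0 0" --pt "0 0 4 0" --pt "0 0 6 0" --pt "0 0 6 0" --pt "0 0 6 0" --grip 0

```text
time_s: 9.25
position: [0.5847, -0.1262, 0.0131]
tool_rot: [[-0.091, 0.996, -0.0], [0.996, 0.091, 0.0], [0.0, -0.0, -1.0]]
ft_force: [-0.0, -0.3, 0.4]
grip_width: 0.0855
```

Emit:
move_arm --pt "0 0 0 0" --pt "0 0 0 0" --pt "0 0 0 0" --pt "0 0 0 0" --pt "0 0 0 0" --pt "0 0 0 0" --grip 1

```text
time_s: 9.85
position: [0.5849, -0.1262, 0.0139]
tool_rot: [[-0.091, 0.996, 0.001], [0.996, 0.091, -0.0], [-0.0, 0.001, -1.0]]
ft_force: [-1.1, 1.0, 5.6]
grip_width: 0.0495
```

Emit:
move_arm --pt "0 0 0 0" --pt "0 0 0 0" --pt "0 0 -5 0" --pt "0 0 -10 0" --pt "0 0 -10 0" --pt "0 0 -10 0"

```text
time_s: 10.45
position: [0.5848, -0.1262, 0.0234]
tool_rot: [[-0.091, 0.996, 0.0], [0.996, 0.091, -0.0], [-0.0, 0.0, -1.0]]
ft_force: [0.1, 1.0, -0.5]
grip_width: 0.0496
```

Run:
```python
from h import *
im=env.get_image('wrist');save('w3',im)
```

```text
(no output)
```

View pics/w3.png

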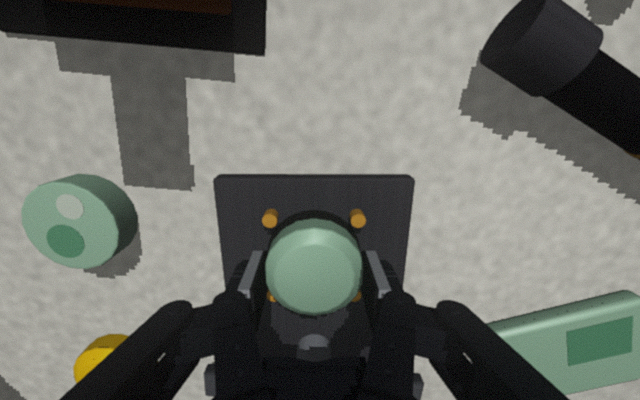

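Emit:
move_arm --pt "0 0 -40 0" --pt "0 0 -80 0" --pt "0 0 -112 0" --pt "0 0 -112 0" --pt "0 0 -112 0"

```text
time_s: 11.0
position: [0.5846, -0.1261, 0.1352]
tool_rot: [[-0.091, 0.996, 0.0], [0.996, 0.091, -0.0], [-0.0, 0.0, -1.0]]
ft_force: [-0.2, 0.7, -1.6]
grip_width: 0.0492
```

Run:
```python
from h import *
im=env.get_image('wrist');save('w4',im)
plan(600,-393,135,95.2)
```

```text
tool shift [-267.4   -8.5   -1. ] spin rad 0.0 | yaw now 95.2 q6 -28.7 rows>= 6 t 11.1
```

View pics/w4.png

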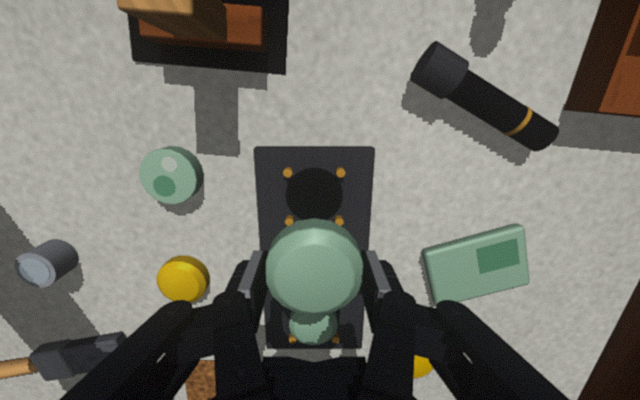

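Emit:
move_arm --pt "-45 -1 0 0" --pt "-90 -3 0 0" --pt "-135 -4 0 0" --pt "-180 -6 0 0" --pt "-225 -7 0 0" --pt "-267 -8 0 0" --pt "-267 -8 0 0" --pt "-267 -8 0 0" --pt "-267 -8 30 0" --pt "-267 -8 70 0" --pt "-267 -8 100 0" --pt "-267 -8 118 0" --pt "-267 -8 118 0" --pt "-267 -8 118 0"

```text
time_s: 12.45
position: [0.6014, -0.3919, 0.0176]
tool_rot: [[-0.092, 0.996, -0.0], [0.996, 0.092, 0.0], [0.0, -0.0, -1.0]]
ft_force: [0.2, -0.6, -0.6]
grip_width: 0.0498
```

Run:
```python
from h import *
plan(600,-393,6.5,95.2)
```

```text
tool shift [-1.  -1.5 11.1] spin rad 0.001 | yaw now 95.3 q6 -47.8 rows>= 1 t 12.4
```

Emit:
move_arm --pt "-1 -1 5 0" --pt "-1 -1 9 0" --pt "-1 -1 11 0" --pt "-1 -1 11 0"

```text
time_s: 12.85
position: [0.6001, -0.3938, 0.0062]
tool_rot: [[-0.091, 0.996, -0.0], [0.996, 0.091, 0.0], [0.0, -0.0, -1.0]]
ft_force: [0.7, -0.6, -0.4]
grip_width: 0.0496
```

Emit:
move_arm --pt "0 0 0 0" --pt "0 0 0 0" --pt "0 0 0 0" --pt "0 0 0 0" --pt "0 0 -10 0" --pt "0 0 -50 0" --pt "0 0 -95 0" --pt "0 0 -115 0" --pt "0 0 -115 0" --pt "0 0 -115 0" --grip 0

```text
time_s: 13.85
position: [0.6, -0.3938, 0.1214]
tool_rot: [[-0.091, 0.996, -0.0], [0.996, 0.091, 0.0], [0.0, -0.0, -1.0]]
ft_force: [0.0, -0.2, -0.4]
grip_width: 0.0861
```

Run:
```python
from h import *
im=env.get_image('wrist');save('w5',im)
plan(596.8,-264.8,100,95.2)
```

```text
tool shift [128.4   8.8  20.4] spin rad 0.0 | yaw now 95.2 q6 -47.9 rows>= 3 t 13.9
```

View pics/w5.png

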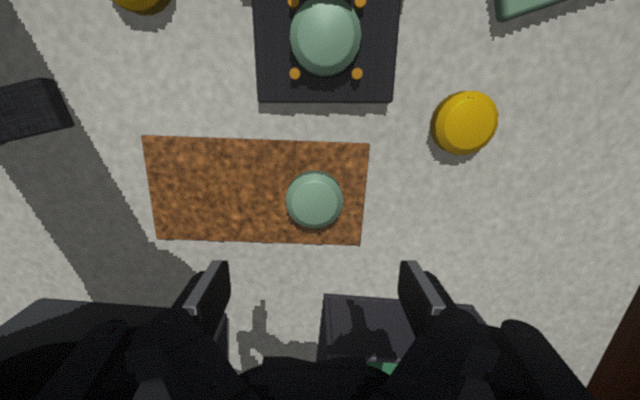

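Emit:
move_arm --pt "45 3 0 0" --pt "90 6 0 0" --pt "128 9 0 0" --pt "128 9 0 0" --pt "128 9 40 0" --pt "128 9 80 0" --pt "128 9 104 0" --pt "128 9 108 0" --pt "128 9 108 0" --pt "128 9 108 0"

```text
time_s: 14.9
position: [0.5981, -0.2663, 0.0145]
tool_rot: [[-0.091, 0.996, 0.002], [0.996, 0.091, -0.001], [-0.001, 0.002, -1.0]]
ft_force: [1.5, 0.5, -0.8]
grip_width: 0.0854
```

Emit:
move_arm --pt "0 0 0 0" --pt "0 0 0 0" --pt "0 0 0 0" --pt "0 0 0 0" --pt "0 0 0 0" --pt "0 0 0 0" --pt "0 0 0 0" --grip 1

```text
time_s: 15.6
position: [0.5978, -0.2658, 0.0148]
tool_rot: [[-0.091, 0.996, 0.001], [0.996, 0.091, -0.001], [-0.001, 0.001, -1.0]]
ft_force: [-1.4, -0.1, 6.1]
grip_width: 0.0494
```

Run:
```python
from h import *
plan(496,-398.5,6.5,95.2)
```

```text
tool shift [-122.8 -113.5    8.3] spin rad 0.0 | yaw now 95.2 q6 -39.5 rows>= 4 t 15.6
```

Emit:
move_arm --pt "0 0 -20 0" --pt "0 0 -60 0" --pt "0 0 -90 0" --pt "-35 -32 -90 0" --pt "-70 -64 -90 0" --pt "-105 -96 -90 0" --pt "-123 -113 -90 0" --pt "-123 -113 -90 0" --pt "-123 -113 -60 0" --pt "-123 -113 -25 0" --pt "-123 -113 -4 0" --pt "-123 -113 4 0" --pt "-123 -113 8 0" --pt "-123 -113 8 0"

```text
time_s: 17.0
position: [0.4968, -0.3983, 0.0065]
tool_rot: [[-0.091, 0.996, 0.001], [0.996, 0.091, -0.001], [-0.001, 0.001, -1.0]]
ft_force: [0.9, -0.4, -1.2]
grip_width: 0.0496
```

Emit:
move_arm --pt "0 0 0 0" --pt "0 0 0 0" --pt "0 0 0 0" --pt "0 0 0 0" --pt "0 0 -10 0" --pt "0 0 -50 0" --pt "0 0 -95 0" --pt "0 0 -145 0" --pt "0 0 -195 0" --pt "0 0 -195 0" --grip 0

```text
time_s: 18.0
position: [0.4977, -0.4, 0.209]
tool_rot: [[-0.091, 0.996, 0.009], [0.996, 0.091, -0.011], [-0.012, 0.008, -1.0]]
ft_force: [-0.7, 0.8, 0.2]
grip_width: 0.0855
```

Run:
```python
from h import *
im=env.get_image('wrist');save('w6',im)
plan(488.8,4,200,0.5)
plan(488.8,4,200,180.5)
```

```text
tool shift [402.2  28.6   2.3] spin rad 1.653 | yaw now 95.2 q6 -54.6 rows>= 12 t 18.1
tool shift [402.2  28.6   2.3] spin rad -1.488 | yaw now 95.2 q6 -54.6 rows>= 10 t 18.1
```

View pics/w6.png

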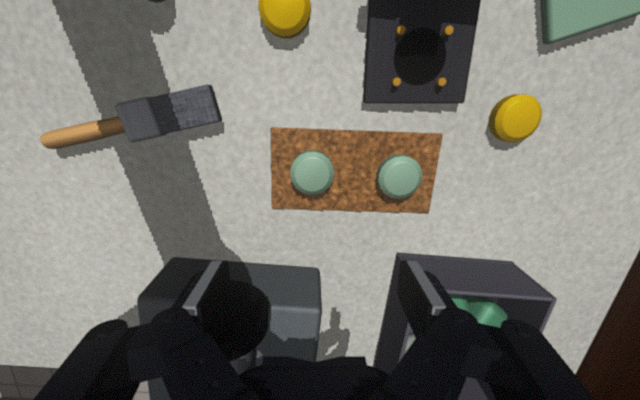

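Emit:
move_arm --pt "40 3 0 -0.14" --pt "80 6 0 -0.28" --pt "120 9 0 -0.42" --pt "160 12 0 -0.56" --pt "200 15 0 -0.7" --pt "240 18 0 -0.84" --pt "280 21 0 -0.98" --pt "320 24 0 -1.12" --pt "360 26 0 -1.26" --pt "402 29 0 -1.4" --pt "402 29 0 -1.488" --pt "402 29 0 -1.488" --pt "402 29 0 -1.488" --pt "402 29 0 -1.488"

```text
time_s: 19.45
position: [0.4884, 0.0039, 0.2]
tool_rot: [[-1.0, -0.005, -0.001], [-0.005, 1.0, 0.0], [0.001, 0.0, -1.0]]
ft_force: [-0.0, 0.4, -0.9]
grip_width: 0.0859
```

Run:
```python
from h import *
plan(488.8,4,56,180.5)
o=env.observe()
im=env.get_image('wrist');save('w7',im)
T=[(20,11),(20,-11),(-20,-11),(-20,11)]
print(np.round(proj('wrist',[[.4888+a/1000,.004+b/1000,.099] for a,b in T],o)))
```

```text
tool shift [-5.00e-01  1.00e-01  1.44e+02] spin rad -0.004 | yaw now -179.7 q6 -103.8 rows>= 3 t 19.4
[[326. 223.]
 [301. 223.]
 [301. 179.]
 [327. 180.]]
```

View pics/w7.png

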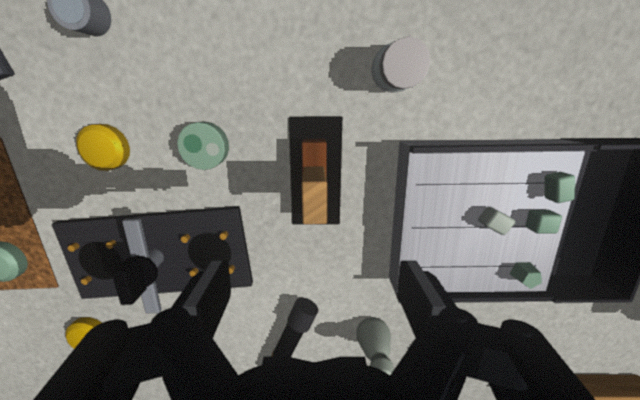

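Emit:
move_arm --pt "0 0 45 0" --pt "0 0 90 0" --pt "0 0 130 0" --pt "0 0 144 0" --pt "0 0 144 0" --pt "0 0 144 0"

```text
time_s: 20.1
position: [0.4889, 0.0041, 0.0568]
tool_rot: [[-1.0, -0.007, 0.001], [-0.007, 1.0, -0.0], [-0.001, -0.0, -1.0]]
ft_force: [0.7, -0.2, 0.9]
grip_width: 0.085
```

Emit:
move_arm --pt "0 0 0 0" --pt "0 0 0 0" --pt "0 0 0 0" --pt "0 0 0 0" --pt "0 0 0 0" --pt "0 0 0 0" --pt "0 0 0 0" --pt "0 0 0 0" --grip 1 --grip_force 70

```text
time_s: 20.9
position: [0.4888, 0.0045, 0.0568]
tool_rot: [[-1.0, -0.008, 0.001], [-0.008, 1.0, -0.0], [-0.001, -0.0, -1.0]]
ft_force: [-0.9, -1.3, 6.2]
grip_width: 0.021
```

Run:
```python
from h import *
a=np.radians(1.4);R=np.array([[np.cos(a),-np.sin(a)],[np.sin(a),np.cos(a)]])
for p in [(-33,-90),(-33,42),(36,-60),(36,42)]: print(p,R@p+[535,237.3])
plan(537,115,150,-178.6)
```

```text
(-33, -90) [504.20874687 146.52060404]
(-33, 42) [500.98369935 278.48120069]
(36, -60) [572.45518432 178.19746903]
(36, 42) [569.96310215 280.16702098]
tool shift [-49.2 110.1 -93.2] spin rad -0.016 | yaw now -179.5 q6 -103.9 rows>= 4 t 20.9
```

Emit:
move_arm --pt "0 0 -20 0" --pt "0 0 -60 0" --pt "0 0 -95 -0.008" --pt "0 0 -95 -0.016" --pt "0 0 -95 -0.016"

```text
time_s: 21.4
position: [0.4883, 0.0047, 0.1512]
tool_rot: [[-1.0, -0.024, 0.0], [-0.024, 1.0, 0.0], [-0.0, 0.0, -1.0]]
ft_force: [0.4, 0.2, -2.0]
grip_width: 0.0212
```

Run:
```python
from h import *
save('t3',env.get_image('top'),(130,140,330,300),4)
im=env.get_image('wrist');save('w8',im)
plan(504.2,146.5,150,-178.6)
```

```text
tool shift [-19.9 141.3   0. ] spin rad -0.0 | yaw now -178.6 q6 -104.8 rows>= 3 t 21.5
```

View pics/t3.png

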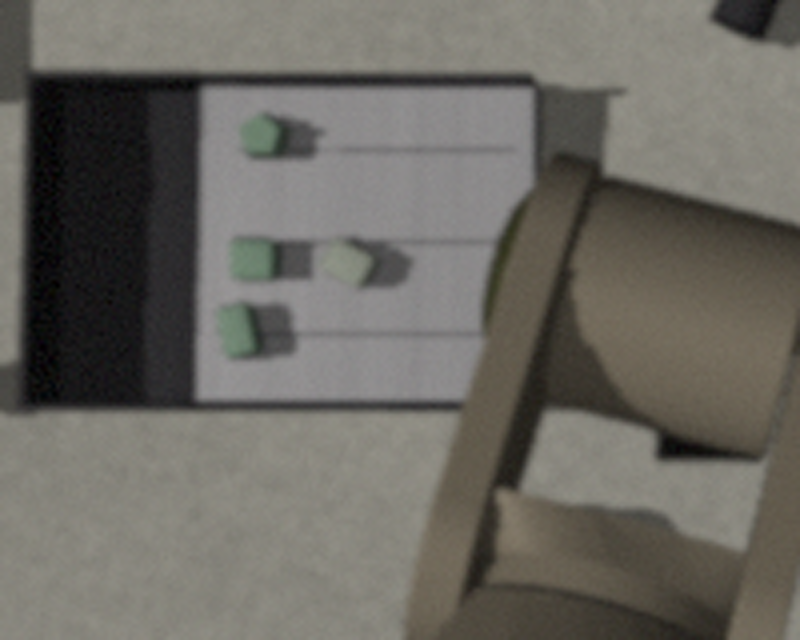

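View pics/w8.png

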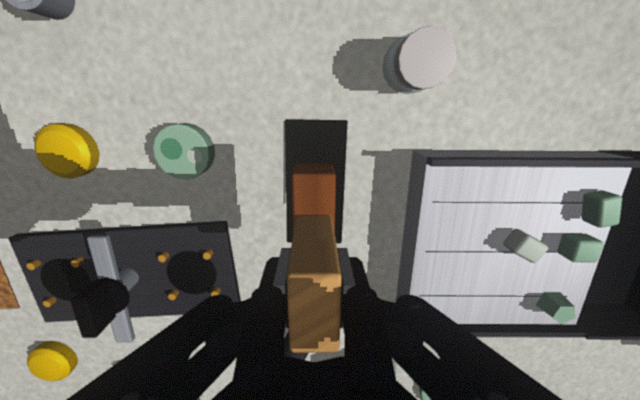

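Emit:
move_arm --pt "-6 45 0 0" --pt "-13 90 0 0" --pt "-20 135 0 0" --pt "-20 141 0 0" --pt "-20 141 0 0" --pt "-20 141 20 0" --pt "-20 141 40 0" --pt "-20 141 52 0" --pt "-20 141 52 0" --pt "-20 141 52 0"

```text
time_s: 22.5
position: [0.5051, 0.145, 0.0993]
tool_rot: [[-1.0, -0.023, -0.001], [-0.023, 1.0, -0.0], [0.001, -0.0, -1.0]]
ft_force: [0.2, -0.0, -2.0]
grip_width: 0.0209
```

Run:
```python
from h import *
plan(504.2,146.5,95,-178.6)
print(env.observe()['ft_force'])
o=env.observe()
im=env.get_image('wrist');save('w9',im)
```

```text
tool shift [0.9 1.5 4.3] spin rad -0.002 | yaw now -178.7 q6 -88.2 rows>= 1 t 22.5
[ 0.18354683 -0.03058215 -2.00659365]
```

View pics/w9.png

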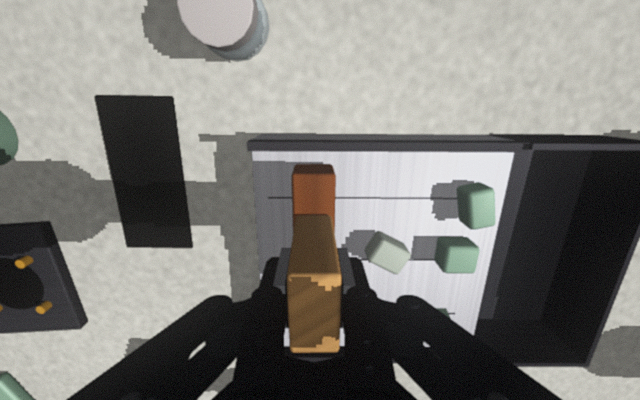

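Emit:
move_arm --pt "0 0 3.5 0" --pt "0 8 3.5 0" --pt "0 18 3.5 0" --pt "0 28 3.5 0" --pt "0 38 3.5 0" --pt "0 48 3.5 0" --pt "0 58 3.5 0" --pt "0 68 3.5 0" --pt "0 78 3.5 0" --pt "0 88 3.5 0" --pt "0 96 3.5 0"

```text
time_s: 23.65
position: [0.5027, 0.2429, 0.0958]
tool_rot: [[-1.0, -0.024, -0.0], [-0.024, 1.0, 0.0], [0.0, 0.0, -1.0]]
ft_force: [-0.1, -0.4, -2.5]
grip_width: 0.0208
```

Run:
```python
from h import *
save('w10',env.get_image('wrist'))
```

```text
(no output)
```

View pics/w10.png

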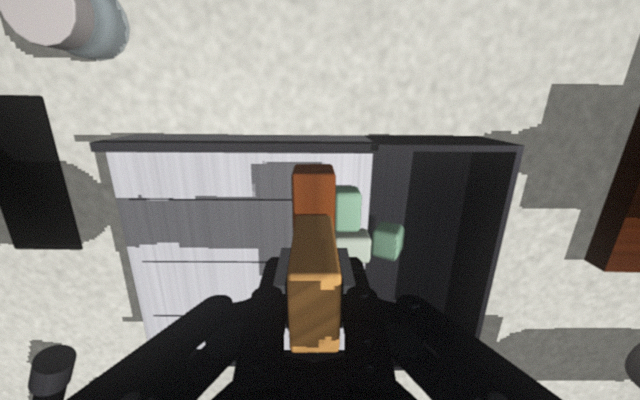

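Emit:
move_arm --pt "0 8 0 0" --pt "0 16 0 0" --pt "0 24 0 0" --pt "0 32 0 0" --pt "0 38 0 0" --pt "0 38 0 0" --pt "0 38 0 0"

```text
time_s: 24.4
position: [0.5018, 0.28, 0.0958]
tool_rot: [[-1.0, -0.024, -0.0], [-0.024, 1.0, -0.0], [0.0, -0.0, -1.0]]
ft_force: [0.4, 0.6, -1.1]
grip_width: 0.0209
```

Run:
```python
from h import *
save('w11',env.get_image('wrist'))
save('t4',env.get_image('top'),(130,140,330,300),4)
```

```text
(no output)
```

View pics/w11.png

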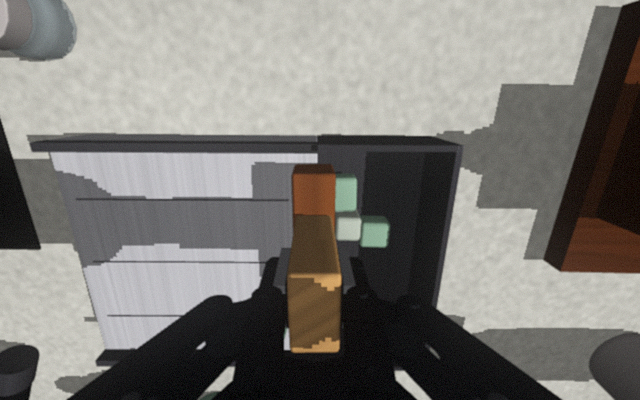

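View pics/t4.png

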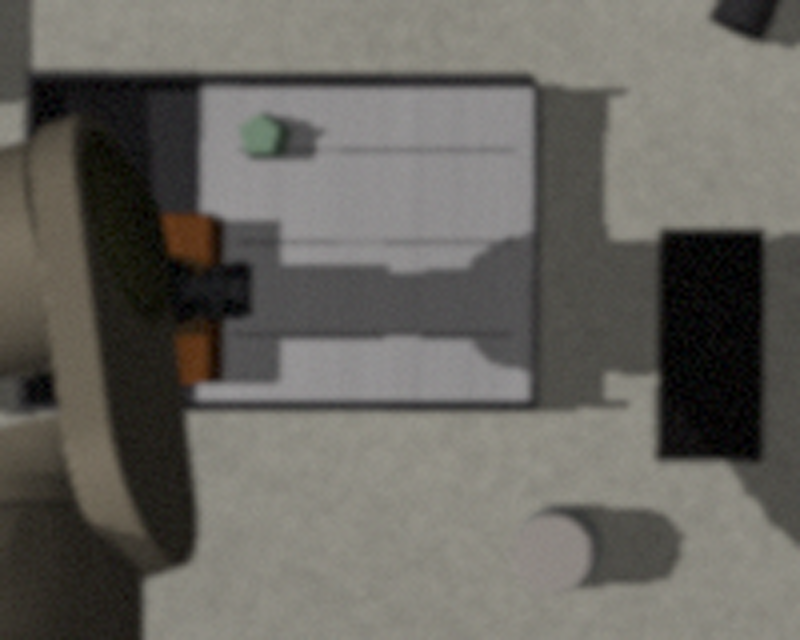

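Run:
```python
from h import *
plan(571.8,200,95.5,-178.6)
```

```text
tool shift [-68.  -81.4   0.3] spin rad -0.0 | yaw now -178.6 q6 -74.0 rows>= 3 t 24.5
```

Emit:
move_arm --pt "0 -25 0 0" --pt "0 -55 -15 0" --pt "0 -81 -40 0" --pt "-30 -81 -45 0" --pt "-68 -81 -45 0" --pt "-68 -81 -45 0" --pt "-68 -81 -45 0"

```text
time_s: 25.2
position: [0.5718, 0.2002, 0.1403]
tool_rot: [[-1.0, -0.023, -0.001], [-0.023, 1.0, -0.0], [0.001, -0.0, -1.0]]
ft_force: [-1.3, 0.3, -2.2]
grip_width: 0.0212
```

Run:
```python
from h import *
save('w12',env.get_image('wrist'))
save('t5',env.get_image('top'),(130,140,330,300),4)
plan(571.8,200,95.5,-178.6)
```

```text
tool shift [-0.9 -0.6 45.1] spin rad -0.0 | yaw now -178.6 q6 -83.2 rows>= 1 t 25.3
```

View pics/w12.png

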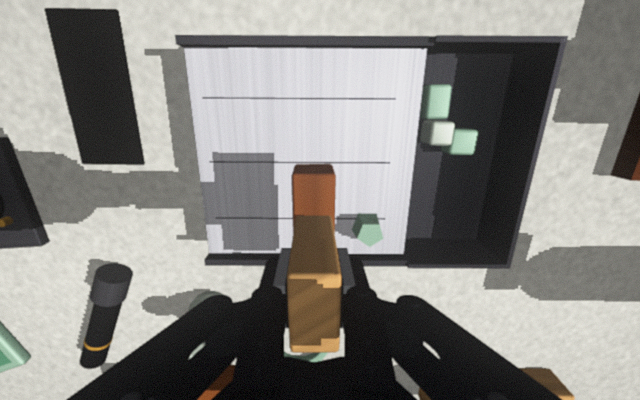

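View pics/t5.png

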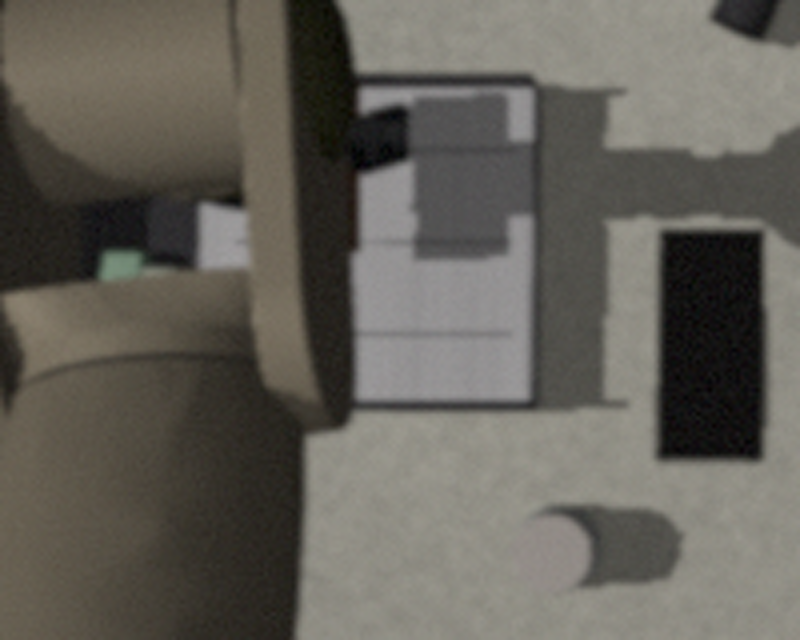

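Emit:
move_arm --pt "-1 0 25 0" --pt "-1 0 42 0" --pt "-1 0 45 0" --pt "-1 0 45 0" --pt "-1 8 45 0" --pt "-1 18 45 0" --pt "-1 28 45 0" --pt "-1 38 45 0" --pt "-1 48 45 0" --pt "-1 58 45 0" --pt "-1 68 45 0" --pt "-1 78 45 0" --pt "-1 82 45 0" --pt "-1 82 45 0" --pt "-1 82 45 0"

```text
time_s: 26.8
position: [0.5708, 0.2825, 0.0958]
tool_rot: [[-1.0, -0.024, -0.0], [-0.024, 1.0, -0.0], [0.0, -0.0, -1.0]]
ft_force: [-0.3, 0.1, -2.2]
grip_width: 0.0213
```

Run:
```python
from h import *
save('w13',env.get_image('wrist'))
plan(488.8,4,151,180.5)
```

```text
tool shift [  88.7 -276.3  -55.1] spin rad 0.015 | yaw now -178.6 q6 -75.7 rows>= 6 t 26.9
```

View pics/w13.png

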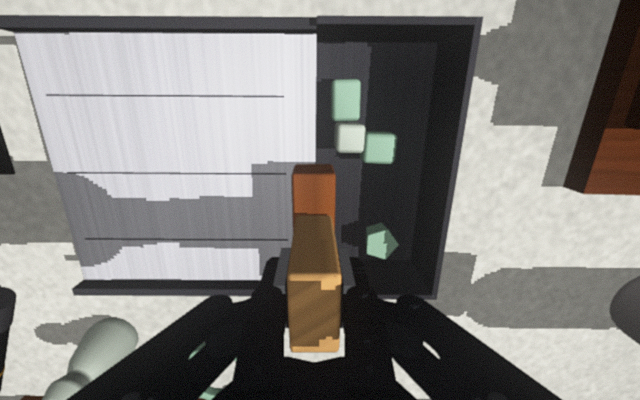

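Emit:
move_arm --pt "0 -15 -15 0" --pt "0 -30 -40 0" --pt "10 -60 -60 0" --pt "25 -105 -60 0" --pt "40 -150 -60 0" --pt "55 -195 -60 0" --pt "72 -238 -60 0.008" --pt "90 -276 -60 0.015" --pt "90 -276 -60 0.015" --pt "90 -276 -60 0.015" --pt "90 -276 -30 0.015" --pt "90 -276 0 0.015" --pt "90 -276 20 0.015" --pt "90 -276 20 0.015" --pt "90 -276 20 0.015"

```text
time_s: 28.35
position: [0.4881, 0.005, 0.0766]
tool_rot: [[-1.0, -0.01, 0.001], [-0.01, 1.0, -0.0], [-0.001, -0.0, -1.0]]
ft_force: [0.6, 0.6, -1.3]
grip_width: 0.0213
```

Run:
```python
from h import *
plan(487.5,4.5,57.3,180.5)
save('w14',env.get_image('wrist'))
```

```text
tool shift [ 0.6 -0.5 19.3] spin rad 0.001 | yaw now -179.4 q6 -103.9 rows>= 1 t 28.4
```

View pics/w14.png

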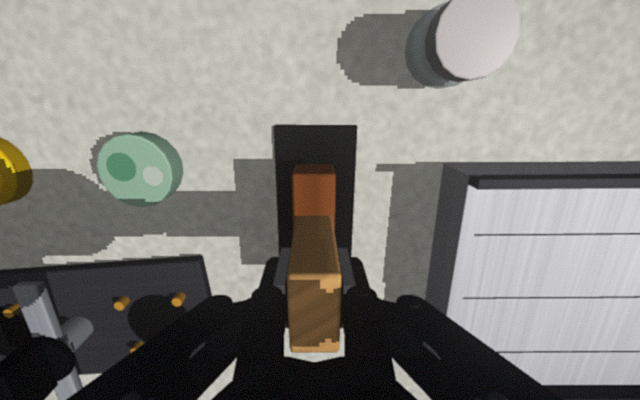

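Emit:
move_arm --pt "0 0 8 0" --pt "0 0 14 0" --pt "0 0 17 0" --pt "0 0 19 0" --pt "0 0 19.5 0" --pt "0 0 19.5 0" --pt "0 0 19.5 0"

```text
time_s: 29.1
position: [0.4874, 0.0045, 0.0568]
tool_rot: [[-1.0, -0.009, 0.0], [-0.009, 1.0, -0.0], [-0.0, -0.0, -1.0]]
ft_force: [-2.6, 0.0, 5.7]
grip_width: 0.0211
```

Emit:
move_arm --pt "0 0 0 0" --pt "0 0 0 0" --pt "0 0 0 0" --pt "0 0 0 0" --pt "0 0 -15 0" --pt "0 0 -55 0" --pt "0 0 -100 0" --pt "0 0 -145 0" --pt "0 0 -145 0" --pt "0 0 -145 0" --grip 0

```text
time_s: 30.1
position: [0.4876, 0.0046, 0.2017]
tool_rot: [[-1.0, -0.009, 0.002], [-0.009, 1.0, -0.0], [-0.002, -0.0, -1.0]]
ft_force: [-0.1, 0.2, 0.5]
grip_width: 0.0855
```

Run:
```python
from h import *
o=env.observe()
save('w15',env.get_image('wrist'))
for c,z in (('wrist',.02),('top',.02)):
  if c=='top': save('t6',env.get_image('top'),(130,60,530,310),2)
  for d in env.silhouettes(c,'blank1'):
    m,(x,y),*_=0,d['point'][::-1]
    ys,xs=np.nonzero(d['region'])
    print(c,round(d['conf'],2),x,y,'centroid',xs.mean(),ys.mean(),back(c,[[xs.mean(),ys.mean()]],.012)*1000)
plan(453,-119,200,95.2)
```

```text
wrist 0.75 203.1 143.7 centroid 202.75266092245312 144.85960466294983 [[ 450.80797586 -118.50096504   12.        ]]
wrist 0.35 18.8 230.6 centroid 21.309819842679524 229.74625729510277 [[ 555.46299318 -351.27441672   12.        ]]
wrist 0.27 375.5 342.3 centroid 373.53672727272726 342.41381818181816 [[724.9578793   91.39295094  12.        ]]
top 0.21 197.1 197.8 centroid 194.65988987717068 198.20118593816179 [[541.194276   256.88728492  12.        ]]
tool shift [  35.1 -123.3    0. ] spin rad 1.489 | yaw now -179.5 q6 -103.9 rows>= 10 t 30.3
```

View pics/w15.png

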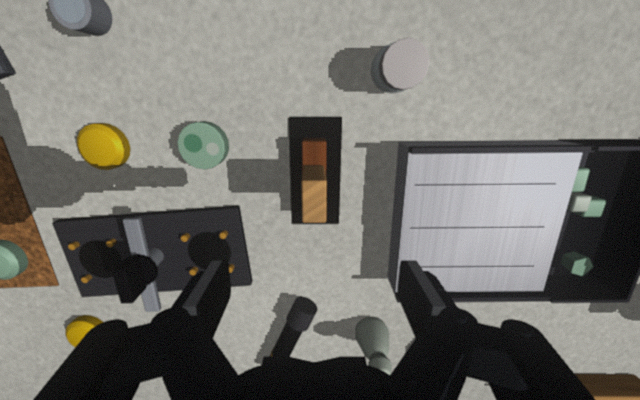

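View pics/t6.png

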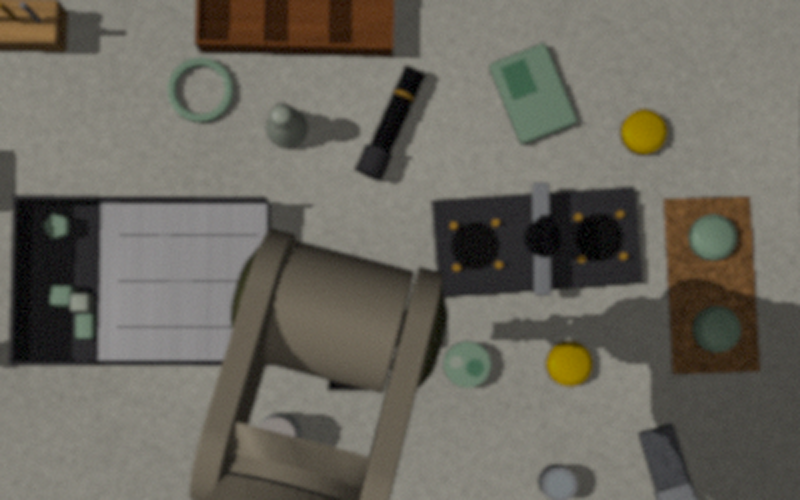

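Candidates for the blank, in `w15`: green disc (203,145), yellow discs (103,145) and (85,332), and domed pieces on the mat (10,260). The green one at (203,145) fits, since its top is flat and jade-coloured and it lies in front of the fixture. I'll confirm it in an enlarged crop from above.

Emit:
move_arm --pt "9 -31 0 0.14" --pt "18 -62 0 0.28" --pt "27 -93 0 0.42" --pt "35 -123 0 0.56" --pt "35 -123 0 0.7" --pt "35 -123 0 0.84" --pt "35 -123 0 0.98" --pt "35 -123 0 1.12" --pt "35 -123 0 1.26" --pt "35 -123 0 1.4" --pt "35 -123 40 1.489" --pt "35 -123 70 1.489" --pt "35 -123 70 1.489" --pt "35 -123 70 1.489"

```text
time_s: 31.7
position: [0.4537, -0.1188, 0.1314]
tool_rot: [[-0.091, 0.996, -0.001], [0.996, 0.091, 0.001], [0.001, -0.001, -1.0]]
ft_force: [0.1, 0.3, -0.1]
grip_width: 0.0852
```

Run:
```python
from h import *
o=env.observe()
save('w16',env.get_image('wrist'),(180,60,480,280),2.5)
for d in env.silhouettes('wrist','blank1')[:2]:
    ys,xs=np.nonzero(d['region'])
    print(round(d['conf'],2),'centroid',xs.mean(),ys.mean(),back('wrist',[[xs.mean(),ys.mean()]],.014,o)*1000)
plan(452,-119,3,95.2)
```

```text
0.78 centroid 311.83393357342936 196.33533413365348 [[ 452.51659348 -118.50056552   14.        ]]
tool shift [  0.5  -2.5 129.5] spin rad 0.0 | yaw now 95.2 q6 -34.4 rows>= 3 t 31.8
```

View pics/w16.png

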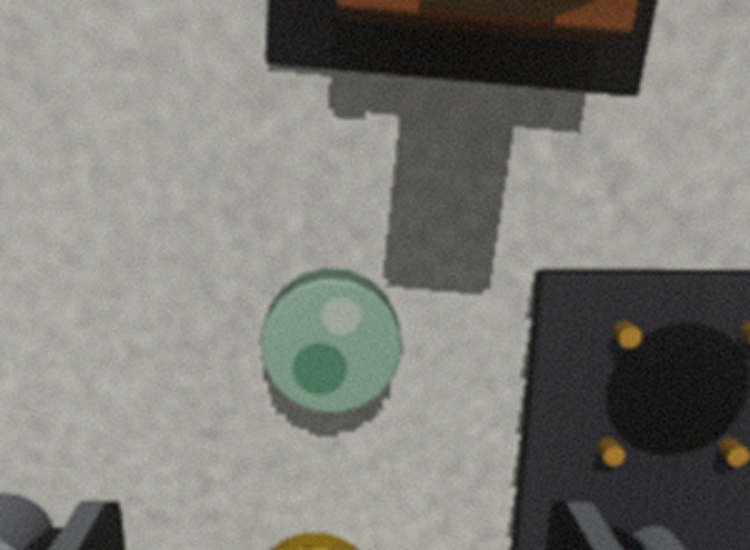

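Emit:
move_arm --pt "1 -1.5 45 0" --pt "1 -1.5 90 0" --pt "1 -1.5 115 0" --pt "1 -1.5 125 0" --pt "1 -1.5 125 0" --pt "1 -1.5 125 0" --pt "1 -1.5 125 0"

```text
time_s: 32.5
position: [0.4529, -0.1183, 0.0078]
tool_rot: [[-0.091, 0.996, 0.003], [0.996, 0.091, -0.001], [-0.002, 0.003, -1.0]]
ft_force: [-0.1, -0.3, 1.1]
grip_width: 0.0854
```

Emit:
move_arm --pt "0 0 0 0" --pt "0 0 0 0" --pt "0 0 0 0" --pt "0 0 0 0" --pt "0 0 0 0" --pt "0 0 0 0" --pt "0 0 0 0" --grip 1 --grip_force 40

```text
time_s: 33.2
position: [0.4522, -0.118, 0.0071]
tool_rot: [[-0.091, 0.996, 0.001], [0.996, 0.091, -0.001], [-0.001, 0.001, -1.0]]
ft_force: [-2.0, 0.9, 9.8]
grip_width: 0.0502
```

Emit:
move_arm --pt "0 0 -15 0" --pt "0 0 -45 0" --pt "0 0 -75 0" --pt "0 0 -75 0" --pt "0 0 -75 0"

```text
time_s: 33.7
position: [0.452, -0.1178, 0.0814]
tool_rot: [[-0.091, 0.996, 0.001], [0.996, 0.091, -0.0], [-0.0, 0.001, -1.0]]
ft_force: [0.2, -0.0, -1.1]
grip_width: 0.0501
```

Run:
```python
from h import *
o=env.observe()
save('w17',env.get_image('wrist'))
print(o['position'])
plan(584.5,-126.2,82,95.2)
```

```text
[ 0.45195181 -0.11781326  0.08138203]
tool shift [-20.6 131.6  -1.4] spin rad 0.0 | yaw now 95.2 q6 -34.4 rows>= 3 t 33.8
```

View pics/w17.png

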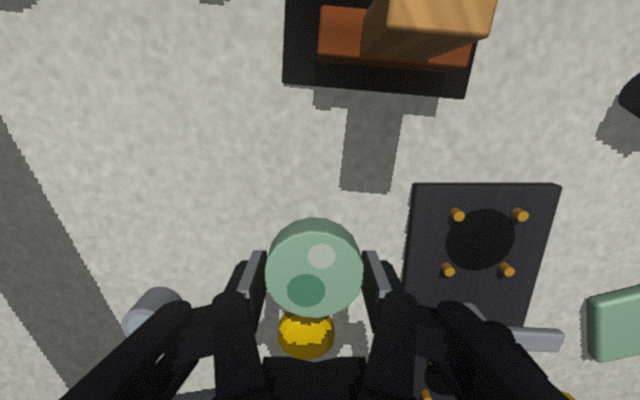

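```bash
cat > off.py <<'E'
from h import *
from scipy.optimize import minimize
def offset():
    im=cv2.imread('pics/w17.png')
    hsv=cv2.cvtColor(im,cv2.COLOR_BGR2HSV)
    m=cv2.inRange(hsv,(60,25,40),(95,255,255))
    n,l,s,c=cv2.connectedComponentsWithStats(m); k=l[265,310]
    m=(l==k).astype(np.uint8); print('bbox',s[k])
    c=env.get_calibration('wrist');f,cx,cy=K(c);E=np.linalg.inv(c['tool_from_camera'])
    t=np.linspace(0,2*np.pi,72)
    for dx in range(-6,7,2):
        P=np.vstack([np.c_[dx+26*np.cos(t),26*np.sin(t),np.full(72,z)] for z in (-12.9,7.1)])/1000
        p=P@E[:3,:3].T+E[:3,3];uv=np.c_[cx+f*p[:,0]/-p[:,2],cy-f*p[:,1]/-p[:,2]].astype(np.float32)
        h=cv2.convexHull(uv.astype(np.int32));g=np.zeros(m.shape,np.uint8);cv2.fillPoly(g,[h],1)
        print(dx,'rows',uv[:,1].min(),uv[:,1].max(),'cols',uv[:,0].min(),uv[:,0].max(),'IoU',(g&m).sum()/(g|m).sum())
offset()
E
python3 off.py
```

```text
bbox [ 264  217  101  100 7275]
-6 rows 223.3544 326.2337 cols 261.47244 362.79037 IoU 0.7624309392265194
-4 rows 219.98145 323.23236 cols 261.2466 362.99915 IoU 0.8182974786028221
-2 rows 216.58142 320.2066 cols 261.0188 363.20975 IoU 0.8451643082680388
0 rows 213.154 317.15613 cols 260.78906 363.42215 IoU 0.8372416995588576
2 rows 209.69888 314.0807 cols 260.55728 363.6364 IoU 0.7930762291384754
4 rows 206.21568 310.9799 cols 260.32352 363.85254 IoU 0.7316887633123234
6 rows 202.70409 307.8535 cols 260.08768 364.07056 IoU 0.6710498852014193
```

Emit:
move_arm --pt "-7 44 0 0" --pt "-14 88 0 0" --pt "-20 132 0 0" --pt "-20 132 0 0" --pt "-20 132 10 0" --pt "-20 132 20 0" --pt "-20 132 20 0" --pt "-20 132 20 0" --pt "-20 132 20 0"

```text
time_s: 34.65
position: [0.5851, -0.1259, 0.0617]
tool_rot: [[-0.091, 0.996, 0.0], [0.996, 0.091, -0.0], [-0.0, 0.0, -1.0]]
ft_force: [0.2, -0.3, -0.4]
grip_width: 0.0502
```

Run:
```python
from h import *
o=env.observe();print(o['position'])
im=env.get_image('wrist');save('w18',im);save('w18z',im,(200,100,440,320),3)
a=np.radians(5.2);R=np.array([[np.cos(a),-np.sin(a)],[np.sin(a),np.cos(a)]]);s=23.7
M=np.array([(s,70+s),(s,70-s),(-s,70+s),(-s,70-s)])
P=np.c_[M@R.T+[591,-196.1],np.full(4,20)]/1000
print(np.round(proj('wrist',P,o),1))
plan(584.6,-126.4,62,95.2)
```

```text
[ 0.58512397 -0.12594282  0.06165814]
[[347.8 198.1]
 [345.4 261.7]
 [275.6 198.1]
 [278.5 261.7]]
tool shift [-0.4 -0.7 -0.2] spin rad 0.0 | yaw now 95.2 q6 -28.7 rows>= 1 t 34.7
```

View pics/w18z.png

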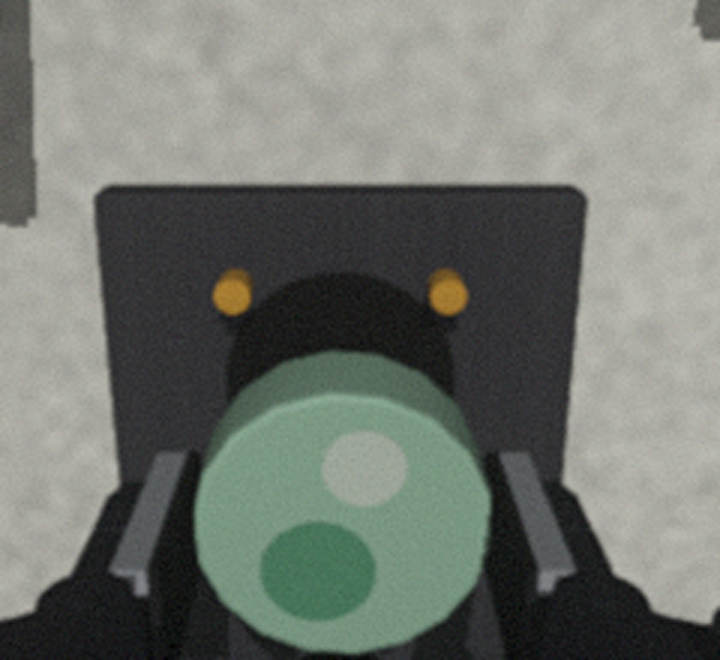

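Emit:
move_arm --pt "0 -0.5 15 0" --pt "0 -0.5 27 0" --pt "0 -0.5 33 0" --pt "0 -0.5 37 0" --pt "0 -0.5 40 0" --pt "0 -0.5 42 0" --pt "0 -0.5 42 0" --pt "0 -0.5 42 0"

```text
time_s: 35.5
position: [0.585, -0.1259, 0.0195]
tool_rot: [[-0.091, 0.996, 0.0], [0.996, 0.091, -0.0], [-0.0, 0.0, -1.0]]
ft_force: [-0.3, -0.2, -1.9]
grip_width: 0.0499
```

Emit:
move_arm --pt "0 0 0 0" --pt "0 0 0 0" --pt "0 0 0 0" --pt "0 0 0 0" --pt "0 0 -15 0" --pt "0 0 -55 0" --pt "0 0 -100 0" --pt "0 0 -145 0" --pt "0 0 -145 0" --pt "0 0 -145 0" --grip 0

```text
time_s: 36.5
position: [0.5849, -0.1259, 0.165]
tool_rot: [[-0.091, 0.996, 0.002], [0.996, 0.091, -0.001], [-0.001, 0.002, -1.0]]
ft_force: [-0.6, 0.6, -1.7]
grip_width: 0.0854
```

Run:
```python
from h import *
im=env.get_image('wrist');save('w19',im,(200,30,440,260),3)
plan(591,-196.2,165,-176)
```

```text
tool shift [-70.8   0.2  -1.5] spin rad -1.55 | yaw now 95.2 q6 -28.7 rows>= 11 t 36.5
```

View pics/w19.png

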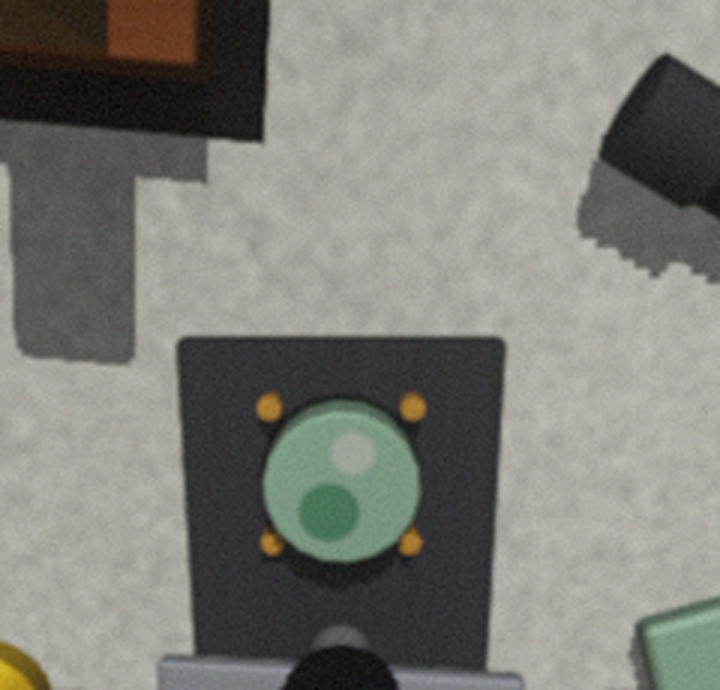

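Emit:
move_arm --pt "-25 0 0 -0.14" --pt "-50 0 0 -0.28" --pt "-71 0 0 -0.42" --pt "-71 0 0 -0.56" --pt "-71 0 0 -0.7" --pt "-71 0 0 -0.84" --pt "-71 0 0 -0.98" --pt "-71 0 0 -1.12" --pt "-71 0 0 -1.26" --pt "-71 0 0 -1.4" --pt "-71 0 0 -1.51" --pt "-71 0 0 -1.51" --pt "-71 0 0 -1.51"

```text
time_s: 37.85
position: [0.5909, -0.1964, 0.163]
tool_rot: [[-1.0, -0.027, -0.002], [-0.027, 1.0, 0.001], [0.002, 0.001, -1.0]]
ft_force: [0.4, -0.5, 0.6]
grip_width: 0.0854
```

Run:
```python
from h import *
im=env.get_image('wrist');save('w20',im,(200,60,440,260),3)
plan(591,-196.2,58,-178.3)
```

```text
tool shift [ -0.2   0.2 105.3] spin rad -0.002 | yaw now -178.4 q6 -120.8 rows>= 3 t 37.9
```

View pics/w20.png

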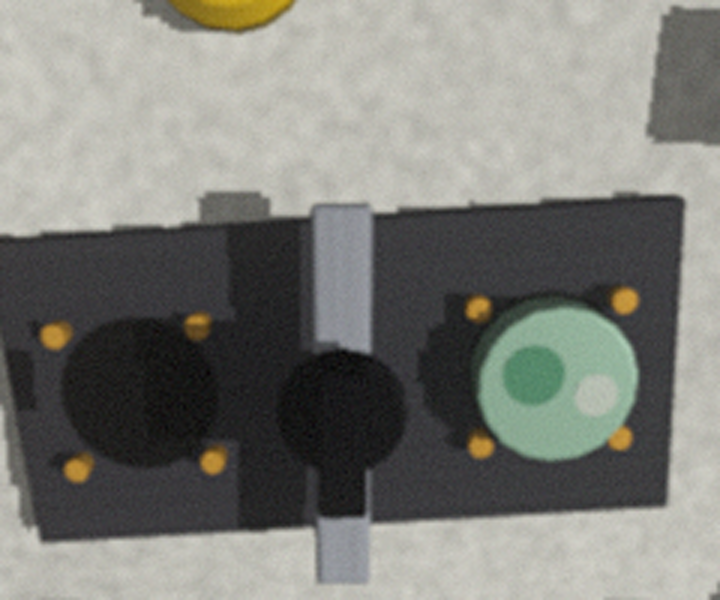

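Blank is seated between its four pins, and the bar is aligned with the tool. Now I'll descend, grip and turn clockwise.

Emit:
move_arm --pt "0 0 45 0" --pt "0 0 85 0" --pt "0 0 102 0" --pt "0 0 105 0" --pt "0 0 105 0" --pt "0 0 105 0"

```text
time_s: 38.5
position: [0.5919, -0.1969, 0.0607]
tool_rot: [[-1.0, -0.03, 0.002], [-0.03, 1.0, -0.001], [-0.002, -0.001, -1.0]]
ft_force: [-0.2, -0.9, 0.4]
grip_width: 0.0856
```

Emit:
move_arm --pt "0 0 0 0" --pt "0 0 0 0" --pt "0 0 0 0" --pt "0 0 0 0" --pt "0 0 0 0" --pt "0 0 0 0" --pt "0 0 0 0" --pt "0 0 0 0" --grip 1

```text
time_s: 39.3
position: [0.5913, -0.1965, 0.0596]
tool_rot: [[-1.0, -0.03, 0.0], [-0.03, 1.0, 0.0], [-0.0, 0.0, -1.0]]
ft_force: [-1.8, 1.5, 4.2]
grip_width: 0.0131
```

Emit:
move_arm --pt "0 0 0 0.12" --pt "0 0 0 0.24" --pt "0 0 0 0.36" --pt "0 0 0 0.48" --pt "0 0 0 0.6" --pt "0 0 0 0.72" --pt "0 0 0 0.84" --pt "0 0 0 0.96" --pt "0 0 0 1.08" --pt "0 0 0 1.2" --pt "0 0 0 1.32" --pt "0 0 0 1.44" --pt "0 0 0 1.52" --pt "0 0 0 1.52" --pt "0 0 0 1.52"

```text
time_s: 40.8
position: [0.591, -0.1967, 0.0596]
tool_rot: [[-0.083, 0.997, -0.0], [0.997, 0.083, -0.0], [-0.0, -0.0, -1.0]]
ft_force: [-2.9, -0.3, 5.3]
grip_width: 0.0132
```

Emit:
move_arm --pt "0 0 0 0" --pt "0 0 0 0" --pt "0 0 0 0" --pt "0 0 0 0" --pt "0 0 -20 0" --pt "0 0 -60 0" --pt "0 0 -100 0" --pt "0 0 -130 0" --pt "0 0 -130 0" --grip 0

```text
time_s: 41.7
position: [0.5927, -0.1973, 0.194]
tool_rot: [[-0.081, 0.997, 0.008], [0.997, 0.081, -0.004], [-0.005, 0.007, -1.0]]
ft_force: [0.0, -0.1, -0.7]
grip_width: 0.0855
```

Run:
```python
from h import *
save('w21',env.get_image('wrist'))
plan(350,-330,250,60)
```

```text
tool shift [-113.2 -251.7  -59.4] spin rad 0.605 | yaw now 94.7 q6 -33.9 rows>= 6 t 41.8
```

View pics/w21.png

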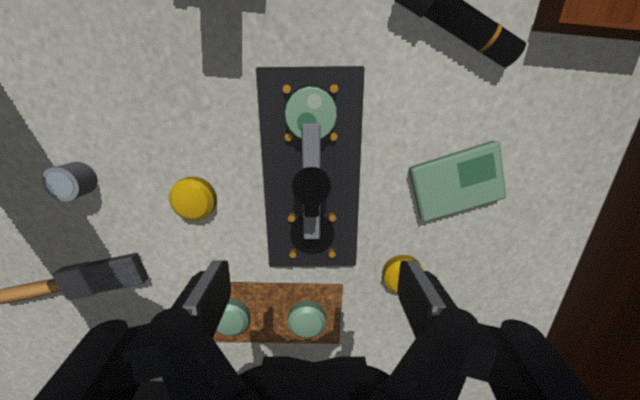

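Bar is over the nests. I'll move the arm back and do a full check.

Emit:
move_arm --pt "-15 -35 -10 0.1" --pt "-30 -70 -20 0.2" --pt "-45 -105 -30 0.3" --pt "-60 -140 -40 0.4" --pt "-75 -175 -50 0.5" --pt "-95 -215 -59 0.6" --pt "-113 -252 -59 0.6" --pt "-113 -252 -59 0.6" --pt "-113 -252 -59 0.6" --pt "-113 -252 -59 0.6"

```text
time_s: 42.75
position: [0.3498, -0.329, 0.2476]
tool_rot: [[0.495, 0.869, -0.001], [0.869, -0.495, 0.001], [0.001, -0.001, -1.0]]
ft_force: [0.4, 0.4, 0.3]
grip_width: 0.0856
```

Run:
```python
from h import *
im=env.get_image('top');save('t9',im,(130,60,530,310),2)
save('s9',env.get_image('scene'),(130,140,490,340),2.2)
```

```text
(no output)
```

View pics/t9.png

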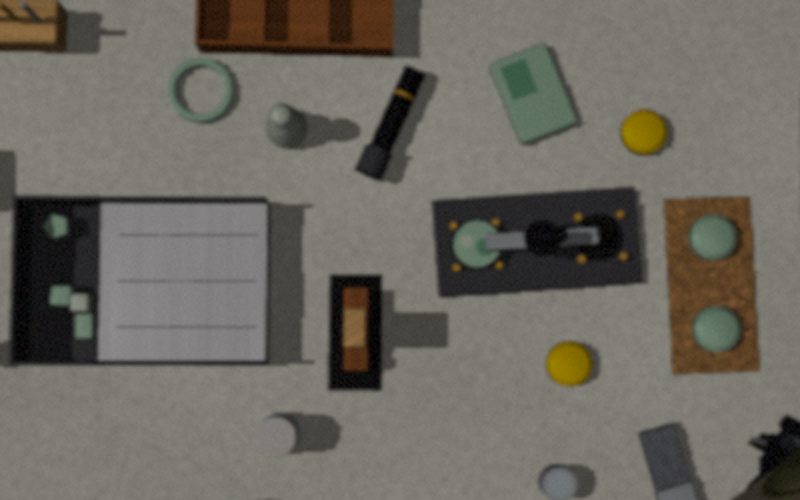

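View pics/s9.png

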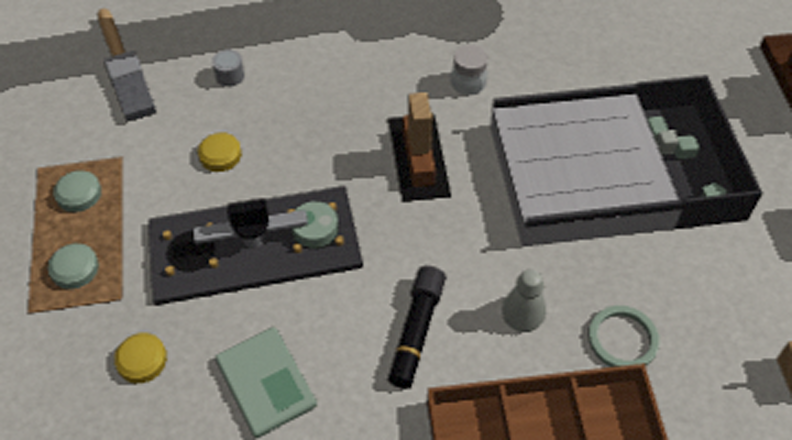

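```bash
python3 -c "
from rig import env
print(env.close_job())"
```

```text
the job is handed in; nothing more can be done
None
```

The jade fixture is changed over and the job is handed in, at about 43 s of the 210 s allowed. `close_job()` reports no verdict, so the result rests on my own checks.

- **Clamp opened:** I turned the knob anticlockwise until the bar swung clear of the nests.
- **Finished pieces:** both domed pieces were in the nests and are now on the cork mat. My first grip on one was too high, on the dome, so I regripped it lower before lifting.
- **Offcuts:** four were present, one of them paler than the rest. I swept all four into the trough with the sweeper in two passes, without touching any with the fingers. The sweeper is back upright on its pad.
- **Blank:** only one was present. It sits flat in the left nest between the four pins.
- **Clamp closed:** I turned the knob clockwise past the detent and let go. The bar stayed over the nests.

The last top and scene pictures show the deck clear, all four offcuts in the trough, both domed pieces on the mat and the sweeper upright. They also show the two yellow look-alikes and the other things on the table where they started. I judged the clamp angle only from the pictures and the gripper turn, which put it close to 1.57 rad.

No check failed. The gripper width read about 2 mm low on the round pieces, and the wrist camera sat about 1 mm off sideways, which I allowed for when placing the blank.

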